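# Draw the deep lid off a tin held in the hold-down bracket

### The job

Open the square metal tin one-handed, so that it can be refilled: with its lid still on, slide its foot under the lips of the bracket on the counter and push it gently until it meets the back stop bar, so that the bracket holds the tin down. Then draw the tight lid straight off and set it down, without dropping it, on its open rim on the counter outside the bracket; leave the tin standing in the bracket under its lips and the other things where they are.

Things in the scene. Friction and masses are not known exactly. Their poses are not given: they have to be found in the camera images.
- tin: square bare-steel tin without its lid: a flat square foot 92 x 92 mm, 5 mm thick, carries a hollow square body 56 mm wide that reaches to 97 mm above the underside. Loose, 0.3 to 0.5 kg. Origin: centre of the underside; z up, x and y parallel to the foot's sides. It starts standing on the counter with the lid on.
- tin_top (a point): centre of the tin's top opening, 97 mm above its underside. Four sprung bumps round the top edge grip the lid from inside: the lid takes a pull of about 9 to 18 N all the way until its lower rim is past this point. The whole tin can be carried by its lid; unless the bracket holds the foot down, the tin comes up with the lid.
- lid: deep square lid of bare metal, 64 x 64 mm, 60 mm tall, 2.5 mm walls, flat top, open below, about 0.11 kg; grip it by its sides. Origin: its centre, 30 mm above its rim; axes parallel to its sides. At first its origin is 70 to 74 mm above the tin's underside (about 55 mm deep on it, 1.5 mm play each side); over 130 mm it is clear. Standing on its rim on the counter it is 30 mm up.
- holder_home (a point): point on the counter in the fixed bracket; the centre of the tin's underside comes to rest here or up to 20 mm before it. x points the way the tin is pushed in, z up. Two wooden rails along x, 97 mm apart, x = -58 to +74 mm, each with a steel lip (underside 10 mm, top 14 mm above the counter) overhanging the tin's foot, 74 mm open between the lips. The foot must be parallel to the rails.
- holder_mouth (a point): point on the counter in front of the bracket, on its centre line, 150 mm before holder_home: the tin's foot is then just clear of the bracket. Two flared side walls 14 mm tall lead from about 135 mm apart, 97 mm before holder_home, to the rails 58 mm before it; no floor plate, so the tin slides in on the counter. Axes as holder_home.
- stop: back stop of the bracket: a fixed cross beam and, before it between the rails, a wooden stop bar 94 mm wide, 9 mm tall on a slotted steel strap. The bar is screwed fast somewhere in its adjustment: its front face, which the foot meets, is 26 to 46 mm beyond holder_home along x, differently each time; not measured here, so feel for it. Rigid. Origin and axes: those of holder_home.
- mug: bystander, leave alone: two-tone mug 90 mm wide, 105 mm tall, handle to +y; origin at the centre of its underside
- matchbox: bystander, leave alone: flat matchbox 65 x 110 x 22 mm; origin at the centre of its underside
- honey_jar: bystander, leave alone: round glass jar with a dark screw lid, 65 mm across, 86 mm tall; origin at the centre of its underside
- spice_a: bystander, leave alone: small round spice jar 44 mm across, 120 mm tall; origin at the centre of its underside
- spice_b: bystander, leave alone: tall round spice jar 48 mm across, 172 mm tall; origin at the centre of its underside

How it is judged:
By the outcome, as a careful person would: the job done as asked, in the order asked, and still so for the second after the job is handed in, with the robot touching nothing.
It also fails if it takes over 53 s, if anything falls off the work surface, if the arm or the gripper's body presses on something with over 40 N, if the wrist force passes 120 N, or if a joint passes its speed limit or range.

### The arm

A 6-joint arm with a two-finger parallel gripper is mounted at the origin on a cart in front of the work surface, level with it; the furniture and walls round the work are solid. World frame = base frame: x ahead of the robot, y to its left, z up, the work surface at z = 0. Lengths are in mm, angles in rad, forces in N, time in s.
With the tool pointing down it reaches from about 400 to 925 mm from the base axis. Payload 12.5 kg.
Tool frame: the origin (TCP) lies at the centre of the arm's flange, where the gripper is bolted on; the fingertips stand 190 mm ahead of it and the grasp point (between the pads) lies 171 mm ahead of it; z points along the fingers, y is the line along which they close (so a half turn about z gives the same grasp; the last joint's range is limited). The gripper opens to 95 mm and grips with 3 to 60 N. Pads are 20 mm wide; open, the fingers measure 119 mm over their backs; the gripper's body (75 mm by 180 mm) begins 59 mm behind the grasp point.
Start: joints at [1.166, 0.491, 1.559, -0, 1.092, -0.106], TCP at [183.96, 597.314, 404.761] pointing down, gripper open.
Joint ranges: [-3.1, 3.1], [-0.84, 2.19], [0.05, 2.79], [-1.13, 4.28], [0.06, 2.93], [-2.69, 2.69]. Speed limits (rad/s): [2.22, 2.22, 2.79, 3.14, 3.14, 3.14].

### API

Orientations are given as [roll, pitch, yaw] about the fixed x, y, z axes, in that order (R = Rz(yaw) Ry(pitch) Rx(roll)).
In Python, from cell import env, read_camera, search_frame, cut_out gives the robot as it stands. The module is installed in compiled form; this text tells all that it offers.
- The arm moves only by the tool move_arm, never from a script. Its argument "commands" is a list of rows, each a list of 3 entries, a list of its own where there are three numbers: the shift along the world's x, y, z normalised to -1 to 1, where 1 is 0.03 m, then the turn about the world's z normalised to -1 to 1, where 1 is 0.08 rad, then the opening, from -1 (shut) to 1 (fully open), so that 0 is half open. A call has 1 to 20 rows; each row shifts and turns the commanded pose from where the row before left it; what a row does not reach is not made up. A row lasts 1/12 s, in which the tool goes at most 41.7 mm and 7.16 degrees, less where a joint would pass 70% of its speed; a pose out of reach is approached as far as the arm can. A call with a number of a shift or a turn outside -1 to 1 is refused whole. A call with a gripper value outside its range is refused whole. The fingers move at their own pace and stop on an object; the grip force is fixed at half the most. Time passes only in rows, so rows that do not move let the fingers close. It gives the time, the measured TCP pose, the force, the opening and the grip force at its end, in the units of the state.
- env.state(): the state, without advancing time (a new reading comes with each control period).
- read_camera(name): name is "scene" or "side" or "wrist"; returns a dict with "image" (384x512x3 uint8, red, green, blue), "fx", "fy", "cx", "cy" (pixels), "rvec" (rotation vector, rad) and "tvec" (3), from world to camera coordinates, as OpenCV has them. Camera axes: x right, y down, z forward; pixel columns grow to the right and rows downward; lengths in mm; the calibration is good to about 2 mm. The wrist camera is an equidistant fisheye: a pixel r from the principal point sees the ray r / f radians off the axis. A picture is of the moment at which its call begins. There is no depth.
- env.job_done(): hands the job in; it is judged then, once.
Trained networks look in a picture, given as the dict that the camera call returned (one of the last four; its "shot" number tells which), for a name from the list of things; names that differ only in an ending like _2 or _b are one class to them, and where a whole thing is asked for, a point or a joint stands for the part that bears it (a point fixed in the world has none). Each returns a list of dicts, best first, with "confidence" (0 to 1); they miss things now and then, are a little off and sometimes report something else, mostly with a low value. They report only what shows in the picture. A call takes as long as a camera call.
- search_frame(thing, picture): "at" ([column, row] in pixels, amid what is visible of it).
- cut_out(thing, picture): "region" (384x512 bool, what is visible of it) and "at" ([column, row] in pixels, amid what is visible of it).
The state is a dict: "t": time; "joints": joint angles; "qvel": joint speeds; "tau": joint torques, N m; "eef_pos": TCP position; "tcp_rot": TCP orientation; "ft_force": force on the tool from outside, world axes, zero at the start; "moment": the same for the moment, N m; "opening": opening from 0.0 (shut) to 1.0 (fully open); "grip_force": force on a finger pad.
Only numpy, scipy, OpenCV 4.12 (cv2) and the standard library are available. Lean on these libraries where they do the work, as an engineer would, in place of code of your own. Each camera call takes 0.05 s, during which the arm holds its last target. There are 200 camera calls.

## Working session

There is one attempt and no reset: what is moved stays moved. The work goes in short steps, Python scripts to look and compute and a tool call to move; the robot and the scene stay as the last step left them, time stands still between calls to the robot, and variables do not carry over. Pictures are saved under pics/ and viewed, at most 10 in all, crops included, and the job is handed in when it is done.

Besides the shell and the picture viewer there is one more tool, called after "Emit:" by a JSON object that holds its "method" and its "body", one argument or row to a line. move_arm: Moves the arm, as the interface text tells. Its arguments: {"type":"object","properties":{"commands":{"type":"array","items":{"type":"array"}}},"required":["commands"]}

```bash
mkdir -p pics
cat > h.py <<'E'
import numpy as np, cv2
from cell import env, read_camera, search_frame, cut_out
def ray(p,uv):
    R=cv2.Rodrigues(np.array(p["rvec"],float))[0]; t=np.array(p["tvec"],float).ravel()
    return R,t
def ground(p,uv,z=0):
    R,t=ray(p,uv); d=R.T@np.array([(uv[0]-p["cx"])/p["fx"],(uv[1]-p["cy"])/p["fy"],1]); c=-R.T@t
    return c+d*(z-c[2])/d[2]
def wground(p,uv,z=0):
    R,t=ray(p,uv); a=np.array([(uv[0]-p["cx"])/p["fx"],(uv[1]-p["cy"])/p["fy"]]); r=np.linalg.norm(a)
    d=R.T@np.array([*(a/max(r,1e-9)*np.sin(r)),np.cos(r)]); c=-R.T@t
    return c+d*(z-c[2])/d[2]
def proj(p,X):
    R,t=ray(p,None); q=R@np.array(X,float)+t
    return np.array([p["fx"]*q[0]/q[2]+p["cx"],p["fy"]*q[1]/q[2]+p["cy"]])
def save(p,n): cv2.imwrite("pics/"+n,p["image"][:,:,::-1])
E
python3 - <<'E'
from h import *
print(env.state())
ps={n:read_camera(n) for n in("scene","side","wrist")}
cv2.imwrite("pics/a.png",cv2.resize(np.hstack([ps["scene"]["image"],ps["side"]["image"]])[:,:,::-1],(800,300)))
save(ps["scene"],"scene.png");save(ps["side"],"side.png");save(ps["wrist"],"wrist.png")
for n,p in ps.items():
    R,t=ray(p,0);print(n,p["fx"],p["cx"],p["cy"],-R.T@t,R[2])
    for th in("tin","lid","holder_home","holder_mouth","stop","mug","matchbox","honey_jar","spice_a"):
        for r in search_frame(th,p)[:2]:
            print(n,th,np.round(r["at"]),round(r["confidence"],2),(wground if n=="wrist" else ground)(p,r["at"]).round())
E
```

```text
{'t': 0.0, 'joints': array([ 1.16638185e+00,  4.91543188e-01,  1.55943558e+00,  2.23665293e-05,
        1.09169823e+00, -1.05593357e-01]), 'qvel': array([-0.00162657,  0.00065567, -0.00210121, -0.00097804,  0.00113394,
       -0.00187191]), 'tau': array([-3.45094370e-03, -6.12652659e+01, -2.58173597e+01,  6.90675876e-02,
        4.83289815e-02, -8.26741052e-05]), 'eef_pos': array([183.95628486, 597.28162517, 404.17658293]), 'tcp_rot': array([-3.14051644e+00, -1.34013324e-04,  2.84276114e+00]), 'ft_force': array([-0.8347554 , -0.6903984 ,  0.28655799]), 'moment': array([-0.00374418, -0.01276796,  0.02598012]), 'grip_force': 0.0, 'opening': 0.9991462042925076}
scene 362.50965829837764 259.53735687737895 195.8031887680775 [ -66.48954167 -472.8838575   575.81583135] [ 0.72233699  0.46648215 -0.51051315]
scene tin [322. 283.] 0.7 [ 501. -267.    0.]
scene lid [325. 254.] 0.96 [ 596. -232.    0.]
scene holder_home [254. 214.] 0.84 [653.  12.   0.]
scene holder_mouth [256. 219.] 0.84 [636.  -4.   0.]
scene holder_mouth [323. 282.] 0.6 [ 505. -267.    0.]
scene stop [260. 216.] 0.57 [651.  -
[... 543 characters left out ...]
 [330. 273.] 0.96 [ 552. -264.    0.]
side holder_home [249. 214.] 0.8 [637. -22.   0.]
side stop [248. 206.] 0.64 [659. -10.   0.]
side mug [150. 216.] 0.92 [532. 211.   0.]
side mug [246. 207.] 0.61 [654.  -7.  -0.]
side matchbox [190. 179.] 0.93 [684. 177.   0.]
side honey_jar [312. 190.] 0.59 [ 779. -151.    0.]
side spice_a [220. 135.] 0.86 [879. 174.   0.]
side spice_a [243. 146.] 0.81 [861.  91.   0.]
wrist 297.3186396354542 255.9030926419284 185.84820817872603 [109.88858189 620.70132742 385.24839379] [ 0.26537254 -0.08282687 -0.96058166]
wrist tin [  6. 363.] 0.58 [ 530. -303.   -0.]
wrist lid [  7. 374.] 0.69 [ 587. -367.    0.]
wrist holder_home [  6. 378.] 0.59 [ 610. -405.    0.]
```

```bash
cd pics; python3 -c "
import cv2
a=cv2.imread('side.png')[120:340,90:390];cv2.imwrite('b.png',cv2.resize(a,(800,586),interpolation=cv2.INTER_CUBIC))"
```

```text
(no output)
```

View pics/b.png

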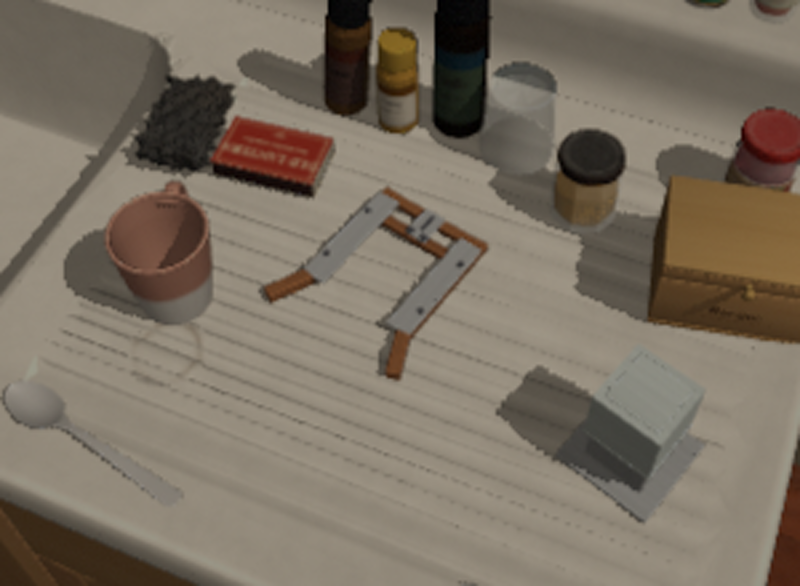

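View pics/scene.png

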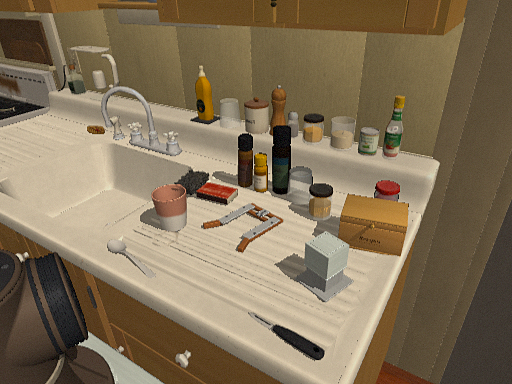

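The side view shows the bracket (open end toward lower left, around px 228,240) and the tin with its lid at about px (330,272). I also see a wooden box behind the tin and a jar near the bracket.

Run:
```python
from h import *
p=read_camera("side")
def g(u,v,z): return ground(p,(90+u*.375,120+v*.375),z)[:2].round(1)
for n,u,v,z in [("Lnear-out",308,275,14),("Lfar-out",385,192,14),("Lnear-in",325,281,14),("Rnear-in",380,325,14),("Rnear-out",413,335,14),("Rfar-out",487,246,14),("Lflare",265,293,14),("Rflare",393,378,14),
 ("lid b",645,347,102),("lid r",703,393,102),("lid f",648,437,102),("lid l",590,398,102),("ft f",643,520,2),("ft r",705,440,5),("ft l",558,465,5)]:
    print(n,g(u,v,z))
p2=read_camera("scene")
for q in (p,p2):
  for t in("lid","tin","holder_home"):
    r=cut_out(t,q)
    if r:
      m=r[0]["region"].astype(np.uint8); c=max(cv2.findContours(m,0,2)[0],key=cv2.contourArea)
      print(t,r[0]["confidence"],m.sum(),cv2.approxPolyDP(c,3,True)[:,0].tolist())
```

```text
Lnear-out [557.9  63. ]
Lfar-out [678.7  37.1]
Lnear-in [558.   45.1]
Rnear-in [533.7 -22.5]
Rnear-out [535.5 -54.5]
Rfar-out [655.5 -81.1]
Lflare [524.1  90.8]
Rflare [488.  -55.6]
lid b [ 548.  -253.7]
lid r [ 525.1 -307. ]
lid f [ 471.7 -277.1]
lid l [ 486.5 -226.4]
ft f [ 452.7 -294.9]
ft r [ 541.1 -324.8]
ft l [ 470.3 -215.5]
lid 0.61 1302 [[328, 251], [312, 268], [309, 281], [333, 298], [348, 280], [353, 266]]
tin 0.68 792 [[299, 291], [332, 315], [353, 286], [347, 283], [334, 299], [308, 279]]
holder_home 0.96 1606 [[233, 190], [204, 220], [189, 229], [195, 232], [213, 224], [231, 205], [253, 218], [235, 240], [234, 259], [240, 261], [243, 247], [272, 211]]
lid 0.61 1597 [[324, 231], [305, 242], [304, 264], [328, 279], [346, 266], [348, 244]]
tin 0.55 892 [[297, 276], [324, 300], [351, 281], [342, 272], [328, 280], [309, 269]]
holder_home 0.72 1050 [[282, 220], [249, 203], [203, 225], [221, 225], [244, 211], [259, 219], [258, 225], [243, 234], [238, 247], [241, 251], [249, 241]]
```

Emit:
{"method": "move_arm", "body": {
  "commands": [
    [[0.6,-0.825,0],0,1],
    [[0.6,-0.825,0],0,1],
    [[0.6,-0.825,0],0,1],
    [[0.6,-0.825,0],0,1],
    [[0.6,-0.825,0],0,1],
    [[0.6,-0.825,0],0,1],
    [[0.6,-0.825,0],0,1],
    [[0.6,-0.825,0],0,1],
    [[0.6,-0.825,0],0,1],
    [[0.6,-0.825,0],0,1],
    [[0.6,-0.825,0],0,1],
    [[0.6,-0.825,0],0,1],
    [[0.467,-0.933,0],0,1],
    [[0.467,-0.933,0],0,1],
    [[0.467,-0.933,0],0,1],
    [[0.467,-0.933,0],0,1],
    [[0.467,-0.933,0],0,1],
    [[0.467,-0.933,0],0,1],
    [[0.467,-0.933,0],0,1],
    [[0.467,-0.933,0],0,1]
  ]
}}

```text
t: 3.57
eef_pos: [512.5, 74.9, 404.9]
tcp_rot: [3.141, 0.0, 2.843]
ft_force: [0.5, 0.8, -0.1]
opening: 0.999
grip_force: 0.0
```

Emit:
{"method": "move_arm", "body": {
  "commands": [
    [[0.467,-0.933,0],0,1],
    [[0.467,-0.933,0],0,1],
    [[0,0,0],0,1],
    [[0,0,0],0,1]
  ]
}}

```text
t: 3.9
eef_pos: [540.4, 19.2, 404.5]
tcp_rot: [3.142, -0.0, 2.84]
ft_force: [-0.1, 0.1, 0.4]
opening: 1.001
grip_force: 0.0
```

Run:
```python
from h import *
s=env.state();print(s["t"],s["eef_pos"],s["tcp_rot"],s["joints"])
p=read_camera("wrist");save(p,"w1.png")
np.save("w1.npy",np.r_[p["fx"],p["fy"],p["cx"],p["cy"],np.ravel(p["rvec"]),np.ravel(p["tvec"])])
```

```text
3.9 [540.40231584  19.21916817 404.51710831] [ 3.14151489e+00 -3.04917281e-04  2.84036403e+00] [-8.66447328e-02  3.71846584e-01  1.76597619e+00  1.67022961e-04
  1.00405125e+00 -1.35630212e+00]
```

View pics/w1.png

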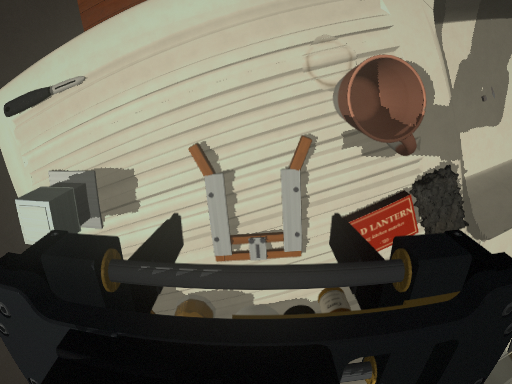

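Wrist picture: bracket mouth facing up the image, lips at px (206–230,175–255) and (282–302,170–252), stop bar at about row 238; tin at left.

Run:
```python
from h import *
im=cv2.imread("pics/w1.png")[120:280,170:330]
cv2.imwrite("pics/w1c.png",cv2.resize(im,(600,600),interpolation=cv2.INTER_CUBIC))
im=cv2.imread("pics/w1.png")[150:250,0:130]
cv2.imwrite("pics/w1t.png",cv2.resize(im,(780,600),interpolation=cv2.INTER_CUBIC))
```

```text
(no output)
```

View pics/w1c.png

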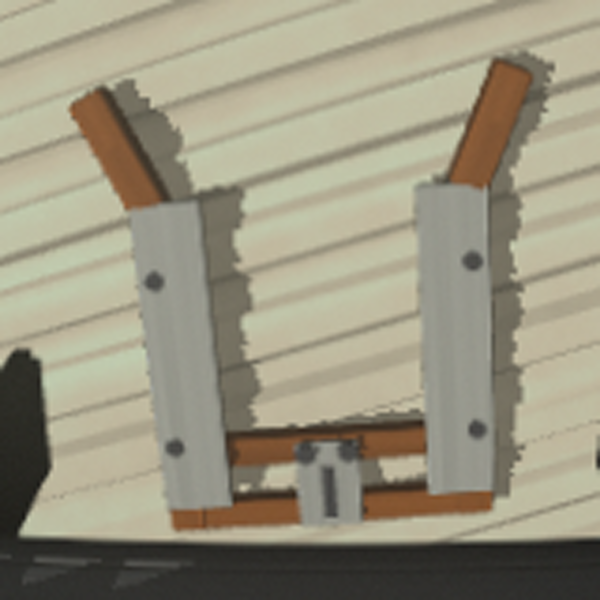

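Emit:
{"method": "move_arm", "body": {
  "commands": [
    [[0,-0.9,-0.2],0,1],
    [[0,-0.9,-0.2],0,1],
    [[0,-0.9,-0.2],0,1],
    [[0,-0.9,-0.2],0,1],
    [[0,-0.9,-0.2],0,1],
    [[0,-0.9,-0.2],0,1],
    [[0,-0.9,-0.2],0,1],
    [[0,-0.9,-0.2],0,1],
    [[0,-0.9,-0.2],0,1],
    [[0,-0.9,-0.2],0,1],
    [[0,0,0],0,1],
    [[0,0,0],0,1]
  ]
}}

```text
t: 4.95
eef_pos: [540.0, -249.4, 344.4]
tcp_rot: [3.141, -0.001, 2.842]
ft_force: [0.2, -0.0, 0.3]
opening: 0.997
grip_force: 0.0
```

Run:
```python
from h import *
s=env.state();print(s["t"],s["eef_pos"],s["tcp_rot"])
p=read_camera("wrist");save(p,"w2.png")
np.save("w2.npy",np.r_[p["fx"],p["fy"],p["cx"],p["cy"],np.ravel(p["rvec"]),np.ravel(p["tvec"])])
cv2.imwrite("pics/w2b.png",cv2.resize(p["image"][:,:,::-1],(800,600),interpolation=cv2.INTER_CUBIC))
```

```text
4.95 [ 540.0036935  -249.36384533  344.40719178] [ 3.14109743e+00 -8.46659622e-04  2.84209805e+00]
```

View pics/w2b.png

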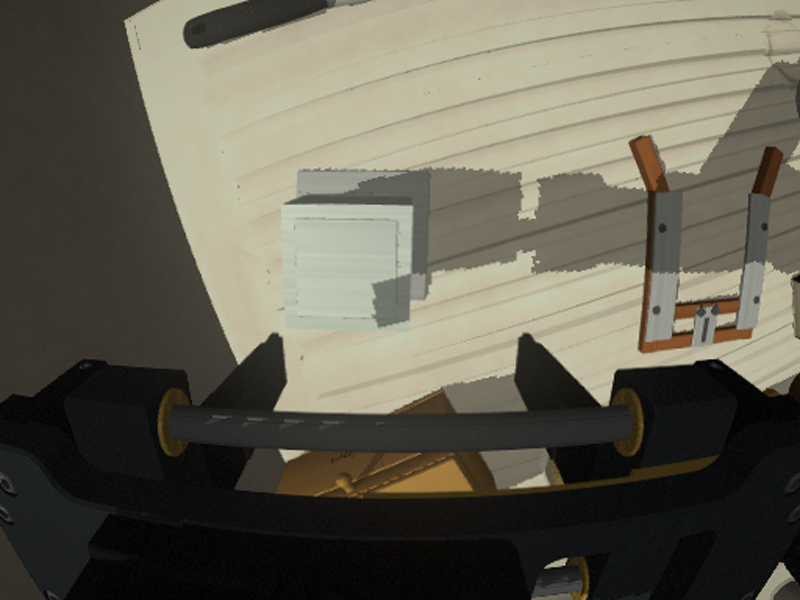

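Wrist view 2: lid top at px (180–263,131–210) and foot just behind it; nearly square to the gripper. The wooden box is right behind the tin, under the gripper.

```bash
cat >> h.py <<'E'
def P(f):
    a=np.load(f); return dict(fx=a[0],fy=a[1],cx=a[2],cy=a[3],rvec=a[4:7],tvec=a[7:10])
def fit(w,m):
    w=np.array(w)[:,:2];m=np.array(m,float);wc,mc=w.mean(0),m.mean(0)
    H=(m-mc).T@(w-wc);th=np.arctan2(H[0,1]-H[1,0],H[0,0]+H[1,1])
    R=np.array([[np.cos(th),-np.sin(th)],[np.sin(th),np.cos(th)]])
    t=wc-R@mc;return t.round(1),round(th,3),(w-(m@R.T+t)).round(1).tolist()
E
python3 - <<'E'
from h import *
p=P("w1.npy")
g=lambda u,v,z:wground(p,(170+u/3.75,120+v/3.75),z)
w=[g(200,203,14),g(232,505,14),g(416,187,14),g(428,492,14)]
print(fit(w,[(-58,-37),(74,-37),(-58,37),(74,37)]))
w=[g(131,208,14),g(170,508,14),g(489,187,14),g(494,492,14)]
print(np.round(w,1)[:,:2].tolist())
t,th,_=fit([g(200,203,14),g(232,505,14),g(416,187,14),g(428,492,14)],[(-58,-37),(74,-37),(-58,37),(74,37)])
for q in (g(230,433,9),g(425,422,9)):
    d=q[:2]-t;print("stop x",d@[np.cos(th),np.sin(th)])
p=P("w2.npy")
g=lambda u,v,z:wground(p,(u*.64,v*.64),z)
print("lid",fit([g(281,205,102),g(412,205,102),g(410,326,102),g(286,328,102)],[(-32,-32),(-32,32),(32,32),(32,-32)]))
print("foot",fit([g(298,170,5),g(430,174,5),g(426,300,5)],[(-46,-46),(-46,46),(46,46)]))
E
```

```text
(array([ 5.995e+02, -2.000e-01]), np.float64(-0.231), [[7.0, -1.7], [-6.6, 1.2], [6.6, -1.2], [-7.0, 1.8]])
[[536.0, -48.3], [651.1, -75.3], [565.5, 72.2], [681.0, 44.7]]
stop x 39.11909143526076
stop x 39.60567857611771
lid (array([ 508.5, -267. ]), np.float64(-0.304), [[0.3, 0.1], [0.9, 0.2], [-1.4, 0.6], [0.2, -0.9]])
foot (array([ 509.1, -266.5]), np.float64(-0.326), [[-0.2, 0.3], [0.9, -0.8], [-0.7, 0.6]])
```

Emit:
{"method": "move_arm", "body": {
  "commands": [
    [[-0.525,-0.295,0],-0.1,1],
    [[-0.525,-0.295,0],0,1],
    [[0,0,-0.6],0,1],
    [[0,0,-0.8],0,1],
    [[0,0,-0.8],0,1],
    [[0,0,-0.6],0,1],
    [[0,0,-0.35],0,1],
    [[0,0,0],0,1],
    [[0,0,0],0,-0.2],
    [[0,0,0],0,-0.2],
    [[0,0,0],0,-0.2],
    [[0,0,0],0,-0.2],
    [[0,0,0],0,-0.2],
    [[0,0,0],0,-0.2]
  ]
}}

```text
t: 6.17
eef_pos: [508.6, -267.4, 250.8]
tcp_rot: [-3.141, 0.001, 2.835]
ft_force: [-0.6, -0.4, 3.3]
opening: 0.673
grip_force: 29.9
```

Run:
```python
from h import *
p=P("w1.npy")
g=lambda u,v,z:wground(p,(170+u/3.75,120+v/3.75),z)[:2].round(1)
print("flare tips w1",g(72,105,14),g(100,88,14),g(495,60,14),g(530,75,14),"beam far",g(172,528,14),g(492,510,14))
p=P("w2.npy")
g=lambda u,v,z:wground(p,(u*.64,v*.64),z)[:2].round(1)
print("w2 near-in",g(682,193,14),g(751,194,14),"far-out",g(647,338,14),g(756,328,14), "tips",g(630,142,14),g(782,152,14))
```

```text
flare tips w1 [495.5 -55.9] [493.  -44.6] [523.7  85.8] [531.9  96. ] beam far [659.7 -77.7] [688.5  42.1]
w2 near-in [541.2 -24.9] [557.8  48.8] far-out [648.  -74.6] [680.5  45.7] tips [494.5 -62.1] [530.1  96. ]
```

Emit:
{"method": "move_arm", "body": {
  "commands": [
    [[0,0,0.1],0,-0.2],
    [[0,0,0.2],0,-0.2],
    [[0,0,0.3],0,-0.2],
    [[0,0,0.3],0,-0.2],
    [[0,0,0.3],0,-0.2],
    [[0,0,0],0,-0.2],
    [[-0.03,0.2,0],0,-0.2],
    [[-0.09,0.5,0],0,-0.2]
  ]
}}

```text
t: 6.83
eef_pos: [504.9, -246.6, 286.2]
tcp_rot: [-3.141, 0.001, 2.833]
ft_force: [-0.4, 0.0, -4.4]
opening: 0.674
grip_force: 29.9
```

Emit:
{"method": "move_arm", "body": {
  "commands": [
    [[-0.135,0.772,0],0.08,-0.2],
    [[-0.135,0.772,0],0.08,-0.2],
    [[-0.135,0.772,0],0.08,-0.2],
    [[-0.135,0.772,0],0.08,-0.2],
    [[-0.135,0.772,0],0.08,-0.2],
    [[-0.135,0.772,0],0.08,-0.2],
    [[-0.135,0.772,0],0.08,-0.2],
    [[-0.135,0.772,0],0.08,-0.2],
    [[-0.135,0.772,0],0.08,-0.2],
    [[-0.135,0.772,0],0.08,-0.2],
    [[-0.135,0.772,0],0.08,-0.2],
    [[-0.1,0.5,0],0.08,-0.2],
    [[-0.05,0.35,0],0,-0.2],
    [[0,0,0],0,-0.2],
    [[0,0,0],0,-0.2],
    [[0,0,0],0,-0.2]
  ]
}}

```text
t: 8.17
eef_pos: [455.9, 33.8, 286.2]
tcp_rot: [3.142, 0.0, 2.912]
ft_force: [-0.3, -0.1, -5.3]
opening: 0.676
grip_force: 29.9
```

Run:
```python
from h import *
p=read_camera("wrist");save(p,"w3.png")
np.save("w3.npy",np.r_[p["fx"],p["fy"],p["cx"],p["cy"],np.ravel(p["rvec"]),np.ravel(p["tvec"])])
cv2.imwrite("pics/w3b.png",cv2.resize(p["image"][:,:,::-1],(800,600),interpolation=cv2.INTER_CUBIC))
```

```text
(no output)
```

View pics/w3b.png

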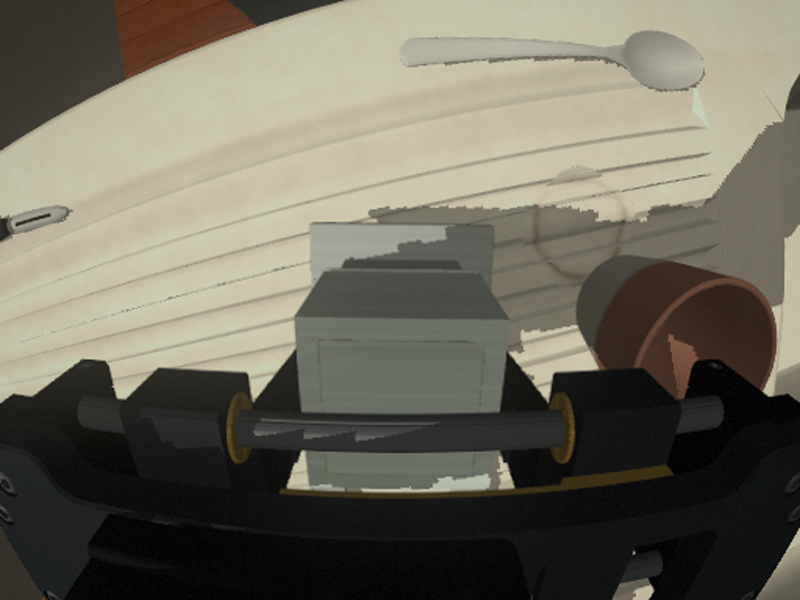

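The lid and tin hang squarely in the grip, foot at px (200–315,145). Lowering to the counter.

Emit:
{"method": "move_arm", "body": {
  "commands": [
    [[0,0,-0.3],0,-0.2],
    [[0,0,-0.4],0,-0.2],
    [[0,0,-0.3],0,-0.2],
    [[0,0,-0.15],0,-0.2],
    [[0,0,0],0,-0.2],
    [[0,0,0],0,-0.2]
  ]
}}

```text
t: 8.72
eef_pos: [456.0, 33.8, 251.5]
tcp_rot: [-3.142, -0.001, 2.911]
ft_force: [0.5, 0.2, -4.3]
opening: 0.673
grip_force: 29.9
```

Emit:
{"method": "move_arm", "body": {
  "commands": [
    [[0,0,-0.02],0,-0.2],
    [[0.25,-0.058,0],0,-0.2],
    [[0.325,-0.076,0],0,-0.2],
    [[0.325,-0.076,0],0,-0.2],
    [[0.325,-0.076,0],0,-0.2],
    [[0.325,-0.076,0],0,-0.2],
    [[0.25,-0.058,0],0,-0.2]
  ]
}}

```text
t: 9.3
eef_pos: [511.3, 21.0, 251.2]
tcp_rot: [3.141, 0.001, 2.911]
ft_force: [0.2, -0.1, -4.0]
opening: 0.673
grip_force: 29.9
```

Emit:
{"method": "move_arm", "body": {
  "commands": [
    [[0.16,-0.038,0],0,-0.2],
    [[0.16,-0.038,0],0,-0.2],
    [[0.16,-0.038,0],0,-0.2]
  ]
}}

```text
t: 9.55
eef_pos: [524.6, 17.9, 251.0]
tcp_rot: [3.142, -0.001, 2.912]
ft_force: [0.1, 1.3, -3.8]
opening: 0.672
grip_force: 29.9
```

Emit:
{"method": "move_arm", "body": {
  "commands": [
    [[0.16,-0.038,0],0,-0.2],
    [[0.16,-0.038,0],0,-0.2]
  ]
}}

```text
t: 9.72
eef_pos: [534.2, 15.6, 251.1]
tcp_rot: [3.142, -0.0, 2.912]
ft_force: [-0.1, -0.4, -4.4]
opening: 0.675
grip_force: 29.9
```

Emit:
{"method": "move_arm", "body": {
  "commands": [
    [[0.16,-0.038,0],0,-0.2],
    [[0.16,-0.038,0],0,-0.2],
    [[0.16,-0.038,0],0,-0.2],
    [[0.16,-0.038,0],0,-0.2]
  ]
}}

```text
t: 10.05
eef_pos: [553.6, 11.0, 251.2]
tcp_rot: [3.142, -0.0, 2.912]
ft_force: [0.4, -0.4, -3.7]
opening: 0.675
grip_force: 29.9
```

Emit:
{"method": "move_arm", "body": {
  "commands": [
    [[0.16,-0.038,0],0,-0.2],
    [[0.16,-0.038,0],0,-0.2],
    [[0.16,-0.038,0],0,-0.2]
  ]
}}

```text
t: 10.3
eef_pos: [568.0, 7.6, 251.1]
tcp_rot: [3.142, -0.0, 2.912]
ft_force: [0.4, 0.3, -4.5]
opening: 0.673
grip_force: 29.9
```

Emit:
{"method": "move_arm", "body": {
  "commands": [
    [[0.16,-0.038,0],0,-0.2],
    [[0.1,-0.023,0],0,-0.2],
    [[0.07,-0.016,0],0,-0.2],
    [[0.05,-0.012,0],0,-0.2]
  ]
}}

```text
t: 10.63
eef_pos: [579.1, 5.0, 251.1]
tcp_rot: [3.142, -0.0, 2.912]
ft_force: [-0.4, 0.1, -4.6]
opening: 0.675
grip_force: 29.9
```

Emit:
{"method": "move_arm", "body": {
  "commands": [
    [[0.05,-0.012,0],0,-0.2],
    [[0.05,-0.012,0],0,-0.2],
    [[0.05,-0.012,0],0,-0.2]
  ]
}}

```text
t: 10.88
eef_pos: [583.5, 3.9, 251.2]
tcp_rot: [3.142, -0.0, 2.912]
ft_force: [-0.7, -1.0, -5.1]
opening: 0.675
grip_force: 29.9
```

Emit:
{"method": "move_arm", "body": {
  "commands": [
    [[0.05,-0.012,0],0,-0.2],
    [[0.05,-0.012,0],0,-0.2]
  ]
}}

```text
t: 11.05
eef_pos: [586.5, 3.2, 251.2]
tcp_rot: [3.141, 0.0, 2.912]
ft_force: [-0.5, 0.2, -3.9]
opening: 0.672
grip_force: 29.9
```

Emit:
{"method": "move_arm", "body": {
  "commands": [
    [[0.05,-0.012,0],0,-0.2],
    [[0.05,-0.012,0],0,-0.2],
    [[0,0,0],0,-0.2]
  ]
}}

```text
t: 11.3
eef_pos: [589.7, 2.4, 251.2]
tcp_rot: [3.141, 0.0, 2.912]
ft_force: [0.6, 0.4, -5.1]
opening: 0.675
grip_force: 29.9
```

Emit:
{"method": "move_arm", "body": {
  "commands": [
    [[0.05,-0.012,0],0,-0.2],
    [[0.05,-0.012,0],0,-0.2],
    [[0,0,0],0,-0.2]
  ]
}}

```text
t: 11.55
eef_pos: [592.7, 1.7, 251.2]
tcp_rot: [3.141, 0.0, 2.912]
ft_force: [0.2, -0.8, -4.7]
opening: 0.672
grip_force: 29.9
```

Emit:
{"method": "move_arm", "body": {
  "commands": [
    [[0.05,-0.012,0],0,-0.2],
    [[0.03,-0.007,0],0,-0.2],
    [[0,0,0],0,-0.2]
  ]
}}

```text
t: 11.8
eef_pos: [594.9, 1.2, 251.1]
tcp_rot: [3.142, -0.0, 2.912]
ft_force: [-0.4, 0.7, -5.0]
opening: 0.675
grip_force: 29.9
```

Emit:
{"method": "move_arm", "body": {
  "commands": [
    [[0.03,-0.007,0],0,-0.2],
    [[0.03,-0.007,0],0,-0.2],
    [[0,0,0],0,-0.2]
  ]
}}

```text
t: 12.05
eef_pos: [596.3, 0.9, 251.0]
tcp_rot: [-3.141, -0.002, 2.912]
ft_force: [-4.1, 0.0, -2.5]
opening: 0.669
grip_force: 29.9
```

Emit:
{"method": "move_arm", "body": {
  "commands": [
    [[0.03,-0.007,0],0,-0.2],
    [[0.03,-0.007,0],0,-0.2],
    [[0,0,0],0,-0.2]
  ]
}}

```text
t: 12.3
eef_pos: [598.0, 0.4, 251.2]
tcp_rot: [-3.141, -0.002, 2.912]
ft_force: [-7.7, 0.5, 2.0]
opening: 0.672
grip_force: 29.9
```

Emit:
{"method": "move_arm", "body": {
  "commands": [
    [[0.02,-0.005,0],0,-0.2],
    [[0,0,0],0,-0.2]
  ]
}}

```text
t: 12.47
eef_pos: [598.3, 0.4, 251.3]
tcp_rot: [-3.141, -0.003, 2.912]
ft_force: [-8.3, 0.8, 2.8]
opening: 0.67
grip_force: 29.9
```

Emit:
{"method": "move_arm", "body": {
  "commands": [
    [[-0.04,0.009,0],0,-0.2],
    [[-0.04,0.009,0],0,-0.2],
    [[0,0,0],0,-0.2]
  ]
}}

```text
t: 12.72
eef_pos: [596.8, 0.8, 251.2]
tcp_rot: [3.141, 0.001, 2.912]
ft_force: [-1.0, -0.2, -4.1]
opening: 0.679
grip_force: 29.9
```

Run:
```python
from h import *
a=read_camera("side")["image"][150:290,170:290,::-1];b=read_camera("scene")["image"][150:290,190:310,::-1]
cv2.imwrite("pics/c.png",cv2.resize(np.hstack([a,b]),(800,467),interpolation=cv2.INTER_CUBIC))
```

```text
(no output)
```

View pics/c.png

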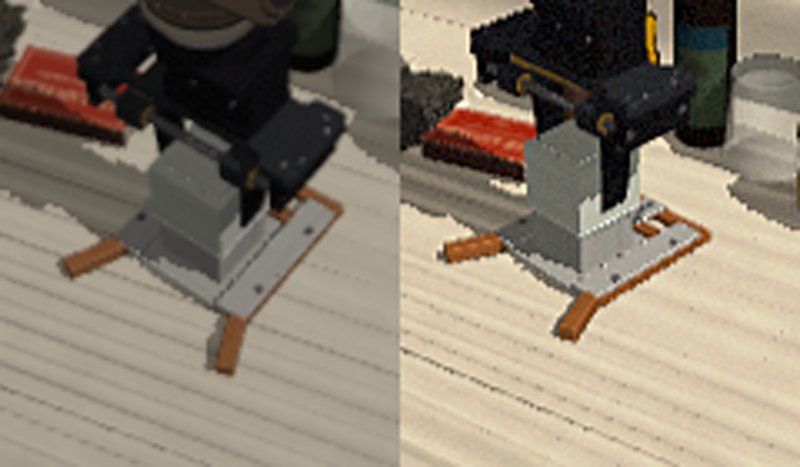

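The tin's foot sits under both lips (px about (250,240) in the side view), against the stop. Drawing the lid.

Emit:
{"method": "move_arm", "body": {
  "commands": [
    [[0,0,0.1],0,-0.2],
    [[0,0,0.1],0,-0.2],
    [[0,0,0.1],0,-0.2],
    [[0,0,0.1],0,-0.2]
  ]
}}

```text
t: 13.15
eef_pos: [596.0, 0.9, 262.2]
tcp_rot: [-3.141, -0.004, 2.912]
ft_force: [-5.4, 0.8, -18.9]
opening: 0.674
grip_force: 29.9
```

Emit:
{"method": "move_arm", "body": {
  "commands": [
    [[0,0,0.13],0,-0.2],
    [[0,0,0.13],0,-0.2],
    [[0,0,0.13],0,-0.2],
    [[0,0,0.13],0,-0.2]
  ]
}}

```text
t: 13.48
eef_pos: [596.0, 0.9, 278.2]
tcp_rot: [-3.141, -0.003, 2.912]
ft_force: [-5.6, 1.8, -18.6]
opening: 0.674
grip_force: 29.9
```

Emit:
{"method": "move_arm", "body": {
  "commands": [
    [[-0.02,0.005,0.13],0,-0.2],
    [[-0.02,0.005,0.13],0,-0.2],
    [[0,0,0.13],0,-0.2],
    [[0,0,0.13],0,-0.2],
    [[0,0,0.13],0,-0.2]
  ]
}}

```text
t: 13.9
eef_pos: [595.3, 1.1, 298.5]
tcp_rot: [3.142, -0.0, 2.912]
ft_force: [-3.4, -0.4, -5.2]
opening: 0.673
grip_force: 29.9
```

Emit:
{"method": "move_arm", "body": {
  "commands": [
    [[0,0,0.13],0,-0.2],
    [[0,0,0.13],0,-0.2],
    [[0,0,0.13],0,-0.2],
    [[0,0,0.13],0,-0.2]
  ]
}}

```text
t: 14.23
eef_pos: [595.8, 1.0, 315.6]
tcp_rot: [3.141, 0.003, 2.912]
ft_force: [-0.3, -0.3, -1.6]
opening: 0.671
grip_force: 29.9
```

Emit:
{"method": "move_arm", "body": {
  "commands": [
    [[0,0,0.13],0,-0.2],
    [[0,0,0.13],0,-0.2],
    [[0,0,0.13],0,-0.2],
    [[0,0,0.13],0,-0.2],
    [[0,0,0.2],0,-0.2],
    [[0,0,0.2],0,-0.2],
    [[0,0,0.2],0,-0.2],
    [[0,0,0],0,-0.2]
  ]
}}

```text
t: 14.9
eef_pos: [595.5, 1.1, 348.9]
tcp_rot: [3.141, 0.002, 2.912]
ft_force: [-1.2, 0.0, -1.4]
opening: 0.677
grip_force: 29.9
```

Run:
```python
from h import *
a=read_camera("side")["image"][110:290,170:290,::-1];b=read_camera("scene")["image"][110:290,190:310,::-1]
cv2.imwrite("pics/d.png",cv2.resize(np.hstack([a,b]),(800,600),interpolation=cv2.INTER_CUBIC))
```

```text
(no output)
```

View pics/d.png

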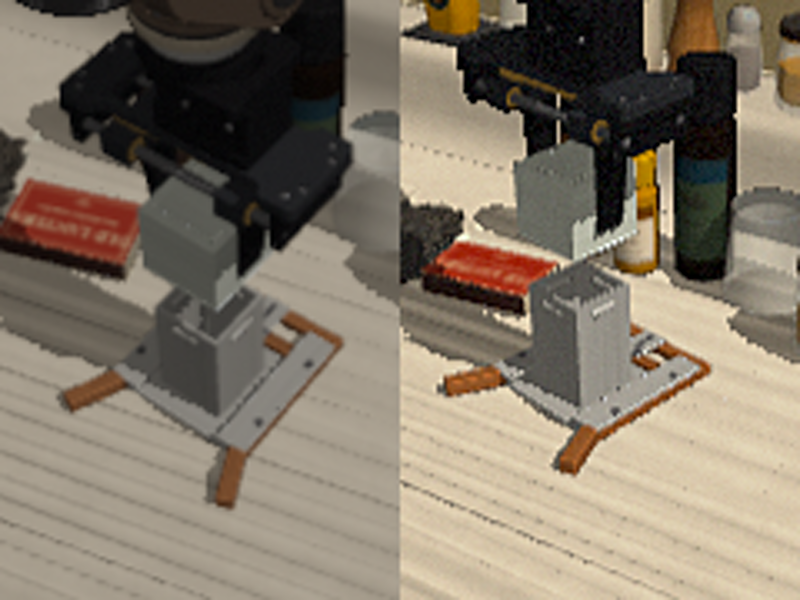

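The lid is off and held; the tin stands in the bracket with its opening at px ~(245,195) in the side view. Carrying the lid to the clear counter at about (500,-200).

Emit:
{"method": "move_arm", "body": {
  "commands": [
    [[-0.2,-0.4,0],0,-0.2],
    [[-0.35,-0.74,0],0,-0.2],
    [[-0.35,-0.74,0],0,-0.2],
    [[-0.35,-0.74,0],0,-0.2],
    [[-0.35,-0.74,0],0,-0.2],
    [[-0.35,-0.74,0],0,-0.2],
    [[-0.35,-0.74,0],0,-0.2],
    [[-0.35,-0.74,0],0,-0.2],
    [[-0.35,-0.74,0],0,-0.2],
    [[-0.2,-0.4,0],0,-0.2],
    [[0,0,-0.4],0,-0.2],
    [[0,0,-0.8],0,-0.2],
    [[0,0,-0.8],0,-0.2],
    [[0,0,-0.8],0,-0.2],
    [[0,0,-0.6],0,-0.2],
    [[0,0,-0.4],0,-0.2],
    [[0,0,0],0,-0.2]
  ]
}}

```text
t: 16.42
eef_pos: [498.5, -200.8, 231.0]
tcp_rot: [3.14, -0.004, 2.911]
ft_force: [-1.1, 0.7, -1.0]
opening: 0.675
grip_force: 29.9
```

Run:
```python
from h import *
a=read_camera("side")["image"][200:320,240:360,::-1];b=read_camera("scene")["image"][180:300,250:370,::-1]
cv2.imwrite("pics/e.png",cv2.resize(np.hstack([a,b]),(800,400),interpolation=cv2.INTER_CUBIC))
```

```text
(no output)
```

View pics/e.png

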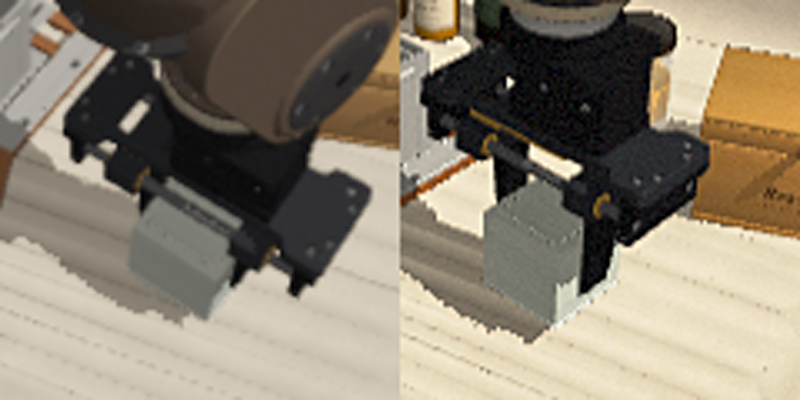

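The lid hangs nearly level above a clear spot at side px (~270,265). Lowering until it touches.

Emit:
{"method": "move_arm", "body": {
  "commands": [
    [[0,0,-0.2],0,-0.2],
    [[0,0,-0.15],0,-0.2],
    [[0,0,-0.1],0,-0.2],
    [[0,0,0],0,-0.2]
  ]
}}

```text
t: 16.85
eef_pos: [499.3, -200.5, 219.7]
tcp_rot: [3.141, -0.0, 2.912]
ft_force: [0.1, -0.2, -1.2]
opening: 0.675
grip_force: 29.9
```

Emit:
{"method": "move_arm", "body": {
  "commands": [
    [[0,0,-0.05],0,-0.2],
    [[0,0,-0.05],0,-0.2],
    [[0,0,-0.05],0,-0.2],
    [[0,0,0],0,-0.2]
  ]
}}

```text
t: 17.18
eef_pos: [499.4, -200.5, 215.3]
tcp_rot: [3.141, -0.0, 2.912]
ft_force: [0.3, 0.2, -1.3]
opening: 0.672
grip_force: 29.9
```

Emit:
{"method": "move_arm", "body": {
  "commands": [
    [[0,0,-0.05],0,-0.2],
    [[0,0,0],0,-0.2]
  ]
}}

```text
t: 17.35
eef_pos: [499.4, -200.5, 213.8]
tcp_rot: [3.141, -0.0, 2.912]
ft_force: [-0.8, -0.1, -0.1]
opening: 0.675
grip_force: 29.9
```

Emit:
{"method": "move_arm", "body": {
  "commands": [
    [[0,0,-0.05],0,-0.2],
    [[0,0,0],0,-0.2]
  ]
}}

```text
t: 17.52
eef_pos: [499.4, -200.5, 212.3]
tcp_rot: [3.141, -0.0, 2.912]
ft_force: [-0.3, 0.2, -0.5]
opening: 0.675
grip_force: 29.9
```

Emit:
{"method": "move_arm", "body": {
  "commands": [
    [[0,0,-0.04],0,-0.2],
    [[0,0,0],0,-0.2]
  ]
}}

```text
t: 17.68
eef_pos: [499.4, -200.5, 211.1]
tcp_rot: [3.141, -0.0, 2.912]
ft_force: [-0.2, -0.1, 0.3]
opening: 0.668
grip_force: 29.9
```

Emit:
{"method": "move_arm", "body": {
  "commands": [
    [[0,0,-0.04],0,-0.2],
    [[0,0,0],0,-0.2]
  ]
}}

```text
t: 17.85
eef_pos: [499.4, -200.5, 209.9]
tcp_rot: [3.141, -0.0, 2.912]
ft_force: [0.5, -0.1, -1.0]
opening: 0.673
grip_force: 29.9
```

Emit:
{"method": "move_arm", "body": {
  "commands": [
    [[0,0,-0.04],0,-0.2],
    [[0,0,0],0,-0.2]
  ]
}}

```text
t: 18.02
eef_pos: [499.4, -200.5, 208.7]
tcp_rot: [3.141, -0.0, 2.912]
ft_force: [-0.1, 0.3, -1.6]
opening: 0.674
grip_force: 29.9
```

Emit:
{"method": "move_arm", "body": {
  "commands": [
    [[0,0,-0.04],0,-0.2],
    [[0,0,0],0,-0.2]
  ]
}}

```text
t: 18.18
eef_pos: [499.4, -200.5, 207.6]
tcp_rot: [3.142, 0.0, 2.912]
ft_force: [1.3, -1.0, -0.8]
opening: 0.674
grip_force: 29.9
```

Emit:
{"method": "move_arm", "body": {
  "commands": [
    [[0,0,-0.03],0,-0.2],
    [[0,0,0],0,-0.2]
  ]
}}

```text
t: 18.35
eef_pos: [499.4, -200.5, 207.5]
tcp_rot: [-3.142, 0.001, 2.912]
ft_force: [-2.5, 2.4, 10.1]
opening: 0.672
grip_force: 29.9
```

Emit:
{"method": "move_arm", "body": {
  "commands": [
    [[0,0,-0.03],0,-0.2],
    [[0,0,0],0,-0.2]
  ]
}}

```text
t: 18.52
eef_pos: [499.3, -200.5, 207.4]
tcp_rot: [-3.141, 0.001, 2.912]
ft_force: [-6.3, 4.0, 22.1]
opening: 0.675
grip_force: 29.9
```

Emit:
{"method": "move_arm", "body": {
  "commands": [
    [[0,0,0.04],0,-0.2],
    [[0,0,0],0,-0.2],
    [[0,0,0],0,0.6],
    [[0,0,0],0,0.9],
    [[0,0,0],0,0.9],
    [[0,0,0],0,0.9],
    [[0,0,0],0,0.9],
    [[0,0,0.2],0,0.9],
    [[0,0,0.5],0,0.9],
    [[0,0,0.8],0,0.9],
    [[0,0,0.9],0,0.9],
    [[0,0,0.9],0,0.9],
    [[0,0,0.9],0,0.9],
    [[0,0,0.8],0,0.9],
    [[0,0,0],0,0.9]
  ]
}}

```text
t: 19.77
eef_pos: [499.7, -200.6, 361.8]
tcp_rot: [-3.14, 0.007, 2.912]
ft_force: [0.6, 0.5, -0.2]
opening: 0.951
grip_force: 0.0
```

Run:
```python
from h import *
a=read_camera("side")["image"][120:320,120:380,::-1];b=read_camera("scene")["image"][120:320,140:400,::-1]
cv2.imwrite("pics/f.png",cv2.resize(np.hstack([a,b]),(800,308),interpolation=cv2.INTER_CUBIC))
```

```text
(no output)
```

View pics/f.png

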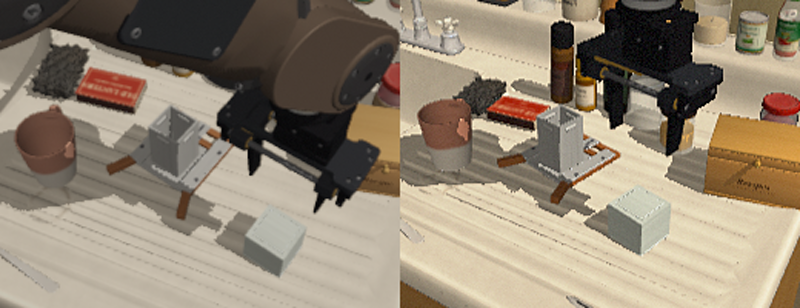

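The lid stands flat on its rim on the counter (px ~(275,240) in the left half), the open tin stands in the bracket, and the bystanders haven't moved.

```bash
python3 -c "
from cell import env
print(env.job_done())"
```

```text
the job is handed in; nothing more can be done
None
```

The tin is open and standing in the bracket under its lips, pushed in until it met the stop bar; the lid is on its rim on the clear counter, the other things look undisturbed, and the job was handed in at about 20 s of the 53 s allowed.

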